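Find the over-length electrode tip with the sliding gauge and point it out

ROBOT

A 7-joint arm with a two-finger parallel gripper is mounted at the origin on a cart in front of the work surface, level with it; the furniture and walls round the work are solid. World frame = base frame: x ahead of the robot, y to its left, z up, the work surface at z = 0. Lengths are in m, angles in rad, forces in N, time in s.
With the tool pointing down it reaches from about 0.425 to 0.8 m from the base axis. Payload 8.3 kg.
Tool frame: the origin (TCP) lies between the finger pads; the fingertips stand r.tips_ahead ahead of it and the grasp point (between the pads) is the TCP (r.tips_ahead is the distance from the TCP to the fingertips, in m); z points along the fingers, y is the line along which they close (so a half turn about z gives the same grasp; the last joint's range is limited). The gripper opens to 85 mm and grips with 20 to 120 N. Pads are 22 mm wide; open, the fingers measure 114 mm over their backs; the gripper's body (76 mm by 85 mm) begins 54 mm behind the grasp point. The pads swing forward as they close: fully open they stand 13 mm farther back than shut.
Start: joints at [-1.268, 0.383, 0.016, 1.37, -0.006, 1.388, -0.046], TCP at [0.224, 0.584, 0.25] pointing down, gripper open.
Joint ranges: [-2.95, 2.95], [-0.25, 2.06], [-1.52, 1.56], [0.18, 2.33], [-1.44, 4.58], [0.02, 2.06], [-3.01, 3.01]. Speed limits (rad/s): [2.39, 2.39, 3.01, 3.01, 3.14, 3.14, 3.14].

INTERFACE

Orientations are given as a unit quaternion [x, y, z, w].
In Python, from workcell import r gives the robot as it stands. The module is installed in compiled form; this text tells all that it offers.
- The arm moves only by the tool arm_command, never from a script. Its argument "increments" is one flat list of numbers, 5 for each row, row after row: the finger opening in m, from 0 to 0.0854, then the shift along the tool's x, y, z in m, then the turn about the tool's z in rad. In form: [gripper, x, y, z, turn, gripper, x, y, z, turn, ...]. A call has 1 to 20 rows; each row is the pose to reach, as a shift and turn from the pose commanded when the call began, along the tool's axes at that moment; what a row does not reach only later rows make up. A row lasts 1/8 s, in which the tool goes at most 62.5 mm and 10.7 degrees, less where a joint would pass 70% of its speed; a pose out of reach is approached as far as the arm can. A call with a gripper value outside its range is refused whole. The fingers move at their own pace and stop on an object; "force" is the grip in N (left out, the last holds). Time passes only in rows, so rows that repeat a pose let the fingers close. It gives the time, the measured TCP pose, the force, the opening and the grip force at its end, in the units of the state.
- r.sense(): the state, without advancing time (a new reading comes with each control period).
- r.capture(name): name is "scene" or "top" or "wrist"; returns (picture, depth): 420x560x3 uint8, red, green, blue; 420x560 float32, m along the optical axis (not along the pixel's ray), 0 where there is no reading.
- r.camera_model(name): a dict with "camera_matrix" (3x3 intrinsics, pixels), "T" (4x4, takes a point from camera to world coordinates). Camera axes: x right, y down, z forward; pixel columns grow to the right and rows downward; lengths in m; the calibration is good to about 2 mm. A picture is of the moment at which its call begins: read the wrist's pose just before it. camera_model takes no time and is no camera call; for the wrist camera it gives the pose at the moment of the call.
- r.hand_in(): hands the job in; it is judged then, once.
Trained networks look in the newest picture that a camera, given by its name, has taken for a name from the list of things; names that differ only in an ending like _2 or _b are one class to them, and where a whole thing is asked for, a point or a joint stands for the part that bears it (a point fixed in the world has none). Each returns a list of dicts, best first, with "conf" (0 to 1); they miss things now and then, are a little off and sometimes report something else, mostly with a low value. They report only what shows in the picture. A call takes as long as a camera call.
- r.search_frame(query, camera): "uv" ([column, row] in pixels, amid what is visible of it).
The state is a dict: "clock": time; "joints": joint angles; "qd": joint speeds; "effort": joint torques, N m; "eef_pos": TCP position; "ee_rot": TCP orientation; "wrist_force": force on the tool from outside, world axes, zero at the start; "moment": the same for the moment, N m; "gripper_width": finger opening in m; "grasp_force": force on a finger pad.
Only numpy, scipy, OpenCV 4.12 (cv2) and the standard library are available. Lean on these libraries where they do the work, as an engineer would, in place of code of your own. Each camera call takes 0.05 s, during which the arm holds its last target. There are 200 camera calls.

TASK

Check the row of electrode tips with the length gauge: with the fingertips, gently push the gate's thumb plate along the row until the gate is stopped by the tip that is too long, and leave the gate resting against that tip. Then point that tip out to the setter: bring the fingertips straight above its nose, one to three centimetres clear of it, stay there for at least two seconds and finish still pointing. Do not touch any of the tips with the fingers, take nothing up, and leave everything else on the bench where it is.

Things in the scene. Friction and masses are not known exactly. Their poses are not given: they have to be found in the camera images.
- gauge: Tip length gauge, fixed to the bench: steel base 74 (x) x 216 (y) x 26 mm high. Origin: centre of its underside; z up; y along the row of five tip seats at y = -56, -28, 0, 28, 56 mm, x = 0, in the base's top face (z = 26 mm). Two guide rods along y at x = 29 and -29 mm, between end blocks 44 mm high at both ends. -x is the thumb plate's side.
- gate: The gate: dark steel bar across the row, 74 (x) x 8 (y) x 9 mm high, sliding on the rods only along the gauge's y, 160 mm in all, 2 N friction, stays where left; starts near the -y end. Origin: middle of its leading (+y) lower edge, 45 mm above the bench (top at 54). Dressed tips pass 3 mm below it; the long tip stops it with the tip's axis 4 to 6 mm ahead (+y). Axes as gauge.
- thumb_plate (a point): Centre of the rear (-y) rubber face of the gate's upright thumb plate, to push in the gauge's +y direction. Plate 30 (x) x 8 (y) x 42 mm, 16 to 58 mm above the bench, beside the base: 66 mm from the row to -x, its inner edge 14 mm from the base. This point: 37 mm above the bench, 8.6 mm behind (-y of) the gate's origin. Axes as the gauge's.
- tip_long_top (a point): Centre of the nose (topmost point) of the tip that is too long: a copper electrode tip not yet dressed, 16 mm thick, tapering over 13 mm to a narrow nose 6 mm across; it stands loose but upright in one of the five seats, its nose 22 mm above the base's top face, 48 mm above the bench, 6 mm higher than the others.
- tip_long: The same over-length tip, 42 mm long, 35 g; origin: centre of its foot, 20 mm deep in the seat; z up.
- tip_a_top (a point): Centre of the nose of a dressed copper electrode tip, 16 mm thick with a broad flat nose 10 mm across, upright in another seat, 16 mm above the base's top face, 42 mm above the bench. Not to be touched.
- tip_b_top (a point): Centre of the nose of a dressed copper electrode tip, 16 mm thick with a broad flat nose 10 mm across, upright in another seat, 16 mm above the base's top face, 42 mm above the bench. Not to be touched.
- tip_c_top (a point): Centre of the nose of a dressed copper electrode tip, 16 mm thick with a broad flat nose 10 mm across, upright in another seat, 16 mm above the base's top face, 42 mm above the bench. Not to be touched.
- tip_d_top (a point): Centre of the nose of a dressed copper electrode tip, 16 mm thick with a broad flat nose 10 mm across, upright in another seat, 16 mm above the base's top face, 42 mm above the bench. Not to be touched.
- tip_a: The dressed tip of point tip_a_top, 36 mm long, 35 g; origin: centre of its foot, 20 mm deep in the seat; z up.
- tip_b: The dressed tip of point tip_b_top, 36 mm long, 35 g; origin: centre of its foot, 20 mm deep in the seat; z up.
- tip_c: The dressed tip of point tip_c_top, 36 mm long, 35 g; origin: centre of its foot, 20 mm deep in the seat; z up.
- tip_d: The dressed tip of point tip_d_top, 36 mm long, 35 g; origin: centre of its foot, 20 mm deep in the seat; z up.
- flat_file: Bystander: flat file with red handle, 214 x 17 x 19 mm, lying at the front of the bench. Origin: centre of its underside.
- gauge_block: Bystander: grey steel block 52 x 22 x 14 mm. Origin: centre of its underside.
- side_cutters: Bystander: side cutters with red sleeves, 132 x 49 x 10 mm, lying flat. Origin: centre of the underside.
- oil_dropper: Bystander: small dropper bottle, 33 mm wide, 102 mm tall, standing. Origin: centre of its underside.
- spare_tip: Bystander: copper electrode tip standing on the bench itself, 16 x 16 x 38 mm. Origin: centre of its underside.
- lying_tip: Bystander: copper electrode tip lying on the bench, 38 x 16 x 16 mm. Origin: centre of its underside.

How it is judged:
On the way, in this order (a step that is already met when the one before it is completed fails the run):
1. the gate has been pushed up against the over-length tip (y of tip_long_top in the frame of gate between 0 and 0.0085 m and x of tip_long_top in the frame of gate between -0.006 and 0.006 m and contact force between gate and tip_long above 0.3 N), for 0.05 s.
2. the fingertips point at the over-length tip from straight above for two seconds (horizontal distance between the grasp point and tip_long_top below 0.012 m and z of the grasp point in the frame of tip_long_top between 0.02 and 0.06 m and y of tip_long_top in the frame of gate between 0 and 0.0085 m and x of tip_long_top in the frame of gate between -0.006 and 0.006 m), for 2 s.
At the end, for the whole second after the job is handed in: Gate against the long tip (gap under 4 mm); fingertips still above its nose (grasp point within 12 mm of its axis, 20 to 60 mm above it); all tips down in their seats (within 2.5 mm) and upright (0.15 rad); bystanders within 10 mm of where they stood (all of step 2 and z of tip_long_top in the frame of gauge below 0.0505 m and z of each of tip_a_top, tip_b_top, tip_c_top, tip_d_top in the frame of gauge below 0.0445 m and angle between each of tip_long_top, tip_a_top, tip_b_top, tip_c_top, tip_d_top's own z axis and vertical below 0.15 rad and distance of each of flat_file, gauge_block, side_cutters, oil_dropper, spare_tip, lying_tip from where it was at the start of the episode below 0.01 m); the robot touches nothing.
It fails at once if a tip in the gauge is touched with the robot (contact force between any of tip_long, tip_a, tip_b, tip_c, tip_d and the fingers above 0.3 N or contact force between any of tip_long, tip_a, tip_b, tip_c, tip_d and the arm above 0.3 N).
It fails at once if a tip is lifted out of its seat (z of tip_long_top in the frame of gauge above 0.054 m or z of any of tip_a_top, tip_b_top, tip_c_top, tip_d_top in the frame of gauge above 0.048 m).
It fails at once if the gate is rammed against the tip (over 30 N) (contact force between gate and tip_long above 30 N).
It fails at once if another thing on the bench is moved or lifted (distance of any of flat_file, gauge_block, side_cutters, oil_dropper, spare_tip, lying_tip from where it was at the start of the episode above 0.012 m).
It also fails if it takes over 43 s, if anything falls off the work surface, if the arm or the gripper's body presses on something with over 40 N, if the wrist force passes 120 N, or if a joint passes its speed limit or range.

## Working session

There is one attempt and no reset: what is moved stays moved. The work goes in short steps, Python scripts to look and compute and a tool call to move; the robot and the scene stay as the last step left them, time stands still between calls to the robot, and variables do not carry over. Pictures are saved under pics/ and viewed, at most 10 in all, crops included, and the job is handed in when it is done.

Besides the shell and the picture viewer there is one more tool, called after ">>>" as a command line: name --argument value ..., lists and objects as JSON in quotes. arm_command: Moves the arm, as the interface text tells. Its arguments: {"type":"object","properties":{"increments":{"type":"array"},"force":{"type":"number"}},"required":["increments"]}

```bash
mkdir -p pics; cat > h.py <<'E'
from workcell import r
import numpy as np, cv2
def cap(n,f=None):
    p,d=r.capture(n); m=r.camera_model(n)
    if f: cv2.imwrite('pics/'+f,p[:,:,::-1])
    return p,d,np.array(m["camera_matrix"]),np.array(m["T"])
def w(u,v,d,K,T):
    z=d[int(v),int(u)]; return (T@np.r_[np.linalg.inv(K)@[u,v,1]*z,1])[:3]
E
python3 - <<'E'
from h import *
s=r.sense(); print({k:np.round(s[k],4).tolist() for k in s}, r.tips_ahead)
for n in("scene","top"):
    p,d,K,T=cap(n,n+'0.png'); print(n,K.round(1).tolist(),T.round(3).tolist())
    for q in("gauge","gate","thumb_plate","tip_long_top","tip_a_top","oil_dropper"):
        print(q,[(np.round(x["uv"]).tolist(),round(x["conf"],2),w(*x["uv"],d,K,T).round(3).tolist()) for x in r.search_frame(q,n)[:5]])
E
```

```text
{'clock': 0.0, 'joints': [-1.2679, 0.3843, 0.0164, 1.3712, -0.0063, 1.3882, -0.0465], 'qd': [-0.0001, 0.0014, -0.0005, -0.0006, 0.0018, 0.0004, 0.001], 'effort': [-0.0015, -62.76, 0.8432, -37.1829, 0.0164, 0.0141, 0.0], 'eef_pos': [0.2234, 0.5832, 0.2493], 'ee_rot': [0.1818, 0.9833, -0.001, -0.0001], 'wrist_force': [-0.0224, -0.0394, -0.7054], 'moment': [-0.0074, -0.0031, -0.004], 'grasp_force': 0.0, 'gripper_width': 0.0854} 0.019
scene [[460.9, 0.0, 274.2], [0.0, 460.9, 211.7], [0.0, 0.0, 1.0]] [[-0.508, -0.344, 0.79, -0.301], [-0.861, 0.214, -0.461, 0.691], [-0.011, -0.914, -0.405, 0.487], [0.0, 0.0, 0.0, 1.0]]
gauge [([259.0, 244.0], 0.9, [0.47, 0.279, 0.025]), ([203.0, 221.0], 0.74, [0.594, 0.354, 0.049])]
gate [([292.0, 225.0], 0.89, [0.49, 0.182, 0.038])]
thumb_plate [([288.0, 225.0], 0.78, [0.484, 0.197, 0.044])]
tip_long_top [([244.0, 248.0], 0.58, [0.456, 0.321, 0.032])]
tip_a_top [([177.0, 283.0], 0.6, [0.443, 0.474, 0.006]), ([272.0, 228.0], 0.52, [0.506, 0.227, 0.034])]
oil_dropper [([202.0, 221.0], 0.83, [0.598, 0.356, 0.046])]
top [[394.9, 0.0, 277.8], [0.0, 394.9, 213.7], [0.0, 0.0, 1.0]] [[-0.012, -0.991, 0.133, 0.377], [-1.0, 0.01, -0.014, 0.213], [0.012, -0.133, -0.991, 0.901], [0.0, 0.0, 0.0, 1.0]]
gauge [([246.0, 218.0], 0.56, [0.484, 0.271, 0.041]), ([244.0, 214.0], 0.35, [0.494, 0.274, 0.037])]
gate [([280.0, 204.0], 0.79, [0.51, 0.197, 0.056])]
thumb_plate [([278.0, 210.0], 0.58, [0.5, 0.201, 0.044]), ([267.0, 206.0], 0.26, [0.509, 0.225, 0.042])]
tip_long_top [([219.0, 226.0], 0.61, [0.466, 0.328, 0.045])]
tip_a_top [([267.0, 205.0], 0.4, [0.512, 0.224, 0.042])]
oil_dropper [([208.0, 161.0], 0.53, [0.603, 0.349, 0.077])]
```

```bash
python3 - <<'E'
import cv2
a=cv2.imread('pics/top0.png')[120:300,150:350]; b=cv2.imread('pics/scene0.png')[150:350,100:400]
cv2.imwrite('pics/t1.png',cv2.resize(a,None,fx=3.3,fy=3.3)); cv2.imwrite('pics/s1.png',cv2.resize(b,None,fx=2.6,fy=2.6))
E
```

```text
(no output)
```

View pics/t1.png

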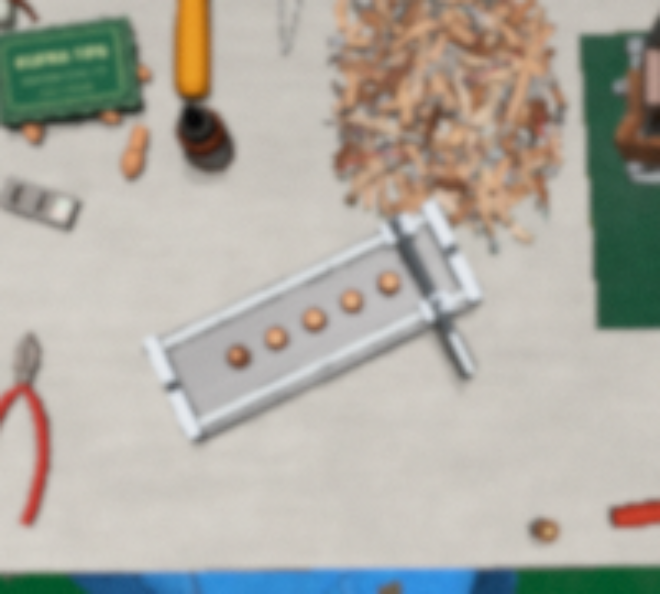

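View pics/s1.png

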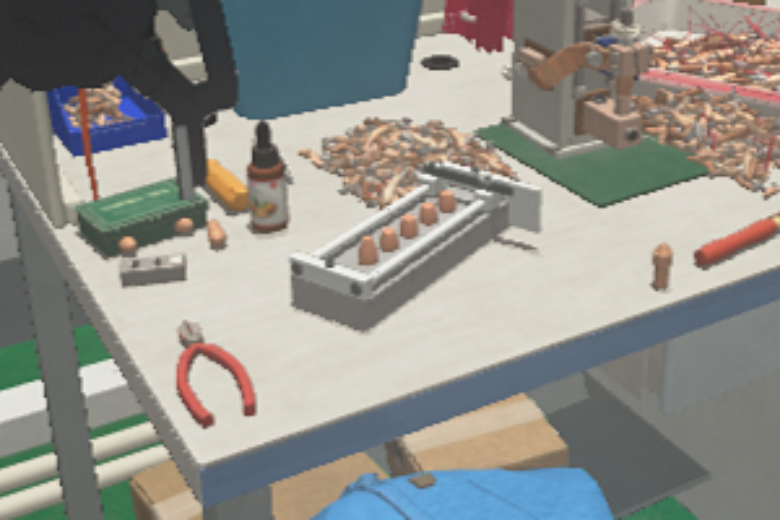

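The top view shows five tips in the crop, from (390,282) next to the gate to (239,355) at the far end. The thumb plate is at about (460,360). The detectors favour the far-end tip as the long one.

```bash
cat > geo.py <<'E'
from h import *
def ray(uv,z,n):
    m=r.camera_model(n);K=np.array(m["camera_matrix"]);T=np.array(m["T"])
    d=T[:3,:3]@np.linalg.inv(K)@np.r_[uv,1]; o=T[:3,3]; return o+d*(z-o[2])/d[2]
E
python3 - <<'E'
from geo import *
c=np.array([(390,282),(352,300),(315,318),(277,337),(239,355)])/3.3+[150,120]
s=np.array([(447,200),(429,211),(409,223),(389,236),(368,248)])/2.6+[100,150]
_,d,K,T=cap("top")
_,ds,Ks,Ts=cap("scene")
for i in range(5):
    z=.048 if i==4 else .042
    # dense depth at noses
    u,v=c[i].astype(int); pts=[w(a,b,d,K,T) for a in range(u-4,u+5) for b in range(v-4,v+5) if d[b,a]>0]
    print(ray(c[i],z-.005,"top").round(3),'maxz',np.sort([p[2] for p in pts])[-4:].round(4))
P=np.array([ray(x,.04,"top") for x in c]);dd=P[-1]-P[0];print('pitch',np.linalg.norm(dd[:2])/4,'yaw',np.degrees(np.arctan2(dd[1],dd[0])))
print('plate end',ray(np.array([465,365])/3.3+[150,120],.058,"top"))
E
```

```text
[0.511 0.222 0.037] maxz [0.043  0.0432 0.0438 0.0442]
[0.499 0.248 0.037] maxz [0.0431 0.0434 0.0436 0.0441]
[0.487 0.272 0.037] maxz [0.0433 0.0433 0.0435 0.0445]
[0.475 0.298 0.037] maxz [0.0433 0.0441 0.0442 0.0445]
[0.462 0.322 0.043] maxz [0.0479 0.0485 0.0489 0.05  ]
pitch 0.02780985306406545 yaw 115.52761615669944
plate end [0.45287346 0.17357482 0.058     ]
```

The depth readings confirm the fifth tip is the long one, at about (0.462, 0.323) with its nose at about 0.049. Next I move behind the thumb plate, high up, with the fingers closed and tool x along the row.

>>> arm_command --increments '[0,-0.05,-0.04,0,0.15,0,-0.1,-0.08,0.02,0.3,0,-0.14,-0.12,0.03,0.45,0,-0.18,-0.15,0.04,0.6,0,-0.22,-0.18,0.05,0.757,0,-0.26,-0.21,0.06,0.757,0,-0.3,-0.24,0.07,0.757,0,-0.34,-0.28,0.08,0.757,0,-0.37,-0.3,0.09,0.757,0,-0.391,-0.319,0.1,0.757,0,-0.391,-0.319,0.1,0.757,0,-0.391,-0.319,0.1,0.757,0,-0.391,-0.319,0.1,0.757]'

```text
clock: 2.42
eef_pos: [0.4743, 0.1472, 0.1506]
ee_rot: [0.531, 0.847, 0.0, -0.0]
wrist_force: [-0.2, -0.5, -0.2]
gripper_width: 0.0001
grasp_force: 0.0
```

```bash
python3 - <<'E'
from geo import *
s=r.sense(); print({k:np.round(s[k],4).tolist() for k in ("clock","joints","eef_pos","ee_rot","wrist_force","gripper_width")}, r.tips_ahead)
cap("wrist","w1.png")
p,d,K,T=cap("top")
cv2.imwrite('pics/t2.png',cv2.resize(p[120:300,150:350,::-1],None,fx=3.3,fy=3.3))
E
```

```text
{'clock': 2.425, 'joints': [-0.7385, 0.189, 0.4204, 1.8705, -0.0868, 1.0992, 0.1648], 'eef_pos': [0.4743, 0.1472, 0.1506], 'ee_rot': [0.5315, 0.8471, 0.0004, -0.0], 'wrist_force': [-0.1713, -0.524, -0.2085], 'gripper_width': 0.0001} 0.019
```

View pics/w1.png

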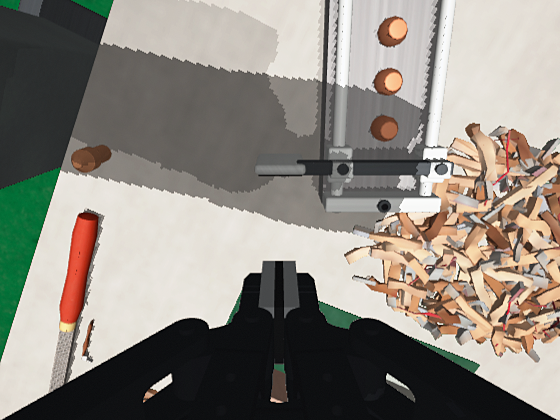

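The wrist view shows the thumb plate top at columns 257–305, rows 163–175, ahead of the closed fingers at columns 260–297. The spare tip at (90,158) and the file are well to the left. I'll fix the plate position next.

```bash
python3 - <<'E'
from geo import *
from scipy.spatial.transform import Rotation as R
s=r.sense();Rm=R.from_quat(s["ee_rot"]).as_matrix();e=np.array(s["eef_pos"])
f=lambda p:(Rm.T@(p-e)).round(4)
print(Rm.round(3).tolist())
for uv in [(257,158),(257,174),(303,166),(280,158),(280,174)]: print(uv,f(ray(uv,.058,"wrist")))
p,d,K,T=cap("wrist")
print('depth',[f(w(280,v,d,K,T)).tolist() for v in (160,166,170,174,176)])
for uv in [(394,30),(389,80),(385,127)]: print('tip',ray(uv,.042,"wrist").round(4),f(ray(uv,.042,"wrist")))
print('long tool',f(np.array([.462,.323,.048])))
E
```

```text
[[-0.435, 0.901, 0.0], [0.901, 0.435, 0.0], [0.0, 0.0, -1.0]]
(257, 158) [ 0.0393 -0.0125  0.0926]
(257, 174) [ 0.0299 -0.0127  0.0926]
(303, 166) [0.0346 0.0139 0.0926]
(280, 158) [0.0393 0.0007 0.0926]
(280, 174) [0.0299 0.0007 0.0926]
depth [[0.035, 0.0007, 0.1083], [0.0342, 0.0006, 0.0935], [0.0318, 0.0006, 0.094], [0.029, 0.0006, 0.0958], [0.015, 0.0009, 0.1514]]
tip [0.4852 0.2723 0.042 ] [0.1081 0.0642 0.1086]
tip [0.4962 0.2483 0.042 ] [0.0817 0.0637 0.1086]
tip [0.5078 0.2242 0.042 ] [0.0549 0.0637 0.1086]
long tool [0.1639 0.0654 0.1026]
```

>>> arm_command --increments '[0,0,0,0.03,0,0,0,0,0.06,0,0,0,0,0.09,0,0,0,0,0.106,0,0,0,0,0.106,0,0,0,0,0.106,0,0,0.008,0,0.106,0,0,0.014,0,0.106,0,0,0.018,0,0.106,0,0,0.022,0,0.106,0,0,0.026,0,0.106,0,0,0.03,0,0.106,0]'

```text
clock: 4.08
eef_pos: [0.4617, 0.173, 0.0444]
ee_rot: [0.532, 0.846, 0.0, 0.0]
wrist_force: [1.7, -1.5, 1.5]
gripper_width: 0.0001
grasp_force: 1.1
```

>>> arm_command --increments '[0,0.004,0,0,0,0,0.01,0,0,0,0,0.016,0,0,0,0,0.022,0,0,0,0,0.028,0,0,0,0,0.034,0,0,0,0,0.04,0,0,0,0,0.046,0,0,0,0,0.052,0,0,0,0,0.058,0,0,0,0,0.064,0,0,0,0,0.07,0,0,0,0,0.076,0,0,0,0,0.082,0,0,0,0,0.086,0,0,0,0,0.09,0,0,0]'

```text
clock: 6.08
eef_pos: [0.4224, 0.2542, 0.0442]
ee_rot: [0.532, 0.847, -0.0, -0.0]
wrist_force: [1.6, -1.1, 1.6]
gripper_width: -0.0002
grasp_force: 1.1
```

```bash
python3 - <<'E'
from geo import *
p,d,K,T=cap("wrist","w2.png")
E
```

```text
(no output)
```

View pics/w2.png

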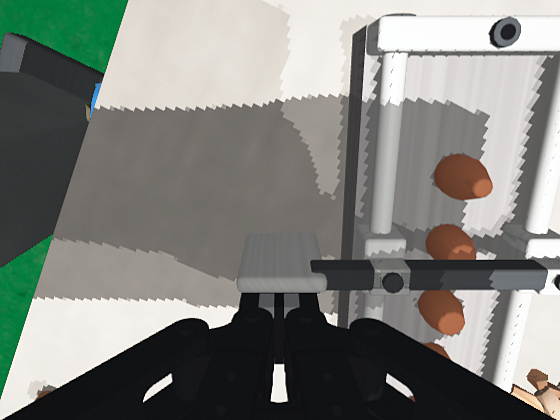

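The wrist view shows the gate at row 275, over the fourth tip. The long tip, with its narrow nose at (482,187), is still about 20 mm ahead, so I continue slowly.

>>> arm_command --increments '[0,0.003,0,0,0,0,0.006,0,0,0,0,0.009,0,0,0,0,0.012,0,0,0,0,0.014,0,0,0,0,0.015,0,0,0,0,0.016,0,0,0,0,0.017,0,0,0,0,0.018,0,0,0]'

```text
clock: 7.25
eef_pos: [0.4146, 0.2702, 0.0442]
ee_rot: [0.532, 0.847, -0.0, -0.0]
wrist_force: [1.3, -2.4, 1.1]
gripper_width: 0.0
grasp_force: 1.0
```

>>> arm_command --increments '[0,0.001,0,0,0,0,0.002,0,0,0]'

```text
clock: 7.5
eef_pos: [0.4138, 0.2721, 0.0442]
ee_rot: [0.532, 0.847, -0.0, -0.0]
wrist_force: [0.7, -1.9, 0.1]
gripper_width: 0.0001
grasp_force: 1.0
```

>>> arm_command --increments '[0,0.001,0,0,0,0,0.002,0,0,0]'

```text
clock: 7.75
eef_pos: [0.4129, 0.2739, 0.0442]
ee_rot: [0.532, 0.847, -0.0, -0.0]
wrist_force: [0.7, -2.3, -0.1]
gripper_width: 0.0001
grasp_force: 1.0
```

>>> arm_command --increments '[0,0.001,0,0,0,0,0.0015,0,0,0]'

```text
clock: 8.0
eef_pos: [0.4123, 0.2752, 0.0443]
ee_rot: [0.532, 0.847, -0.0, -0.0]
wrist_force: [0.1, -2.8, 1.4]
gripper_width: -0.0004
grasp_force: 1.3
```

>>> arm_command --increments '[0,0.001,0,0,0,0,0.0015,0,0,0]'

```text
clock: 8.25
eef_pos: [0.4118, 0.2762, 0.0442]
ee_rot: [0.532, 0.846, -0.0, 0.0]
wrist_force: [0.6, -5.1, 1.7]
gripper_width: 0.0002
grasp_force: 2.2
```

>>> arm_command --increments '[0,0.0005,0,0,0,0,0.001,0,0,0]'

```text
clock: 8.5
eef_pos: [0.4115, 0.2768, 0.0442]
ee_rot: [0.533, 0.846, -0.0, 0.0]
wrist_force: [0.9, -6.2, 2.4]
gripper_width: 0.0002
grasp_force: 3.0
```

>>> arm_command --increments '[0,0.001,0,0,0,0,0.001,0,0,0]'

```text
clock: 8.75
eef_pos: [0.4112, 0.2774, 0.0442]
ee_rot: [0.533, 0.846, -0.0, 0.0]
wrist_force: [0.9, -6.3, 2.5]
gripper_width: 0.0002
grasp_force: 3.3
```

```bash
python3 - <<'E'
from geo import *
p,d,K,T=cap("wrist","w3.png")
cap("top","t3.png")
E
```

```text
(no output)
```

View pics/w3.png

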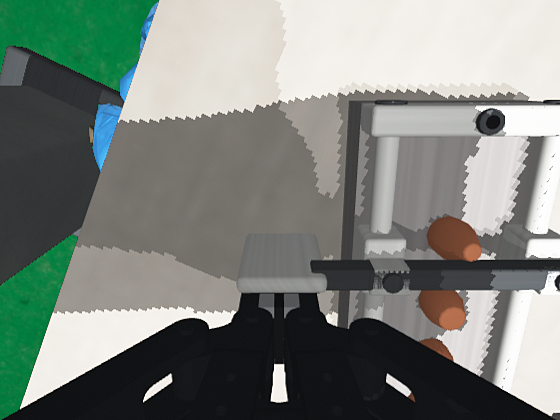

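The gate edge (row 262) is at the long tip's nose (470,255) and the force is rising. I give one more small push to confirm the stop.

>>> arm_command --increments '[0,0.001,0,0,0,0,0.002,0,0,0,0,0.002,0,0,0,0,0.002,0,0,0]'

```text
clock: 9.35
eef_pos: [0.4106, 0.2785, 0.0442]
ee_rot: [0.533, 0.846, -0.001, 0.001]
wrist_force: [3.2, -8.5, 3.3]
gripper_width: -0.0002
grasp_force: 4.4
```

>>> arm_command --increments '[0,-0.005,0,0,0,0,-0.012,0,0,0,0,-0.025,0,0,0,0,-0.035,0,0,0,0,-0.035,0,-0.03,0,0,-0.035,0,-0.07,0,0,-0.035,0,-0.11,0,0,-0.03,0.02,-0.11,0,0,-0.02,0.03,-0.11,0,0,-0.02,0.03,-0.11,0,0,-0.02,0.03,-0.11,0]'

```text
clock: 10.72
eef_pos: [0.4451, 0.2745, 0.1534]
ee_rot: [0.532, 0.846, -0.001, -0.0]
wrist_force: [0.2, 1.0, -0.4]
gripper_width: -0.0001
grasp_force: 0.0
```

```bash
python3 - <<'E'
from geo import *
p,d,K,T=cap("wrist","w4.png")
s=r.sense();print(s["clock"],s["eef_pos"],s["wrist_force"])
print([(x["uv"],x["conf"],ray(x["uv"],.048,"wrist")) for x in r.search_frame("tip_long_top","wrist")[:2]])
E
```

```text
10.775 [0.44514999 0.27444184 0.15359023] [ 0.7844816   0.26168688 -0.33060975]
[([336.6, 147.7], 0.84, array([0.45788686, 0.32835369, 0.048     ]))]
```

View pics/w4.png

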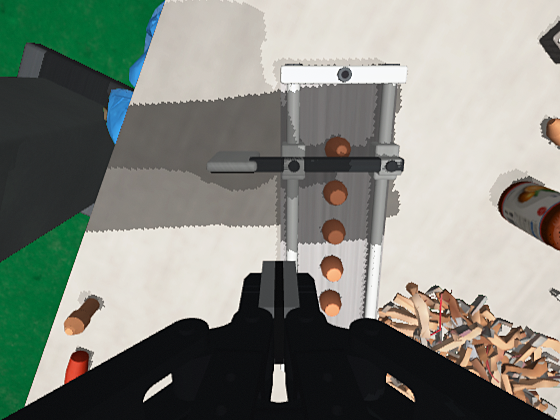

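The wrist view shows the gate resting at the long tip, with its nose at about (343,151) just ahead of the bar. All tips are upright. I go above the nose, then down.

>>> arm_command --increments '[0,0.02,0.018,0,0,0,0.04,0.036,0,0,0,0.04,0.036,0.02,0,0,0.04,0.036,0.04,0,0,0.04,0.036,0.055,0,0,0.04,0.036,0.065,0,0,0.04,0.036,0.065,0,0,0.04,0.036,0.065,0]'

```text
clock: 11.82
eef_pos: [0.4612, 0.327, 0.0899]
ee_rot: [0.532, 0.847, 0.0, 0.0]
wrist_force: [0.7, -0.7, 0.9]
gripper_width: -0.0001
grasp_force: 0.0
```

```bash
python3 - <<'E'
from geo import *
p,d,K,T=cap("scene"); cv2.imwrite('pics/s5.png',cv2.resize(p[150:300,160:360,::-1],None,fx=4,fy=4))
p,d,K,T=cap("wrist"); print(r.sense()["eef_pos"],[(x["uv"],x["conf"],ray(x["uv"],.048,"wrist")) for x in r.search_frame("tip_long_top","wrist")[:2]])
E
```

```text
[0.46124034 0.32706928 0.0900294 ] [([208.4, 265.1], 0.63, array([0.43218619, 0.30951314, 0.048     ])), ([278.7, 245.7], 0.61, array([0.45818172, 0.33317266, 0.048     ]))]
```

View pics/s5.png

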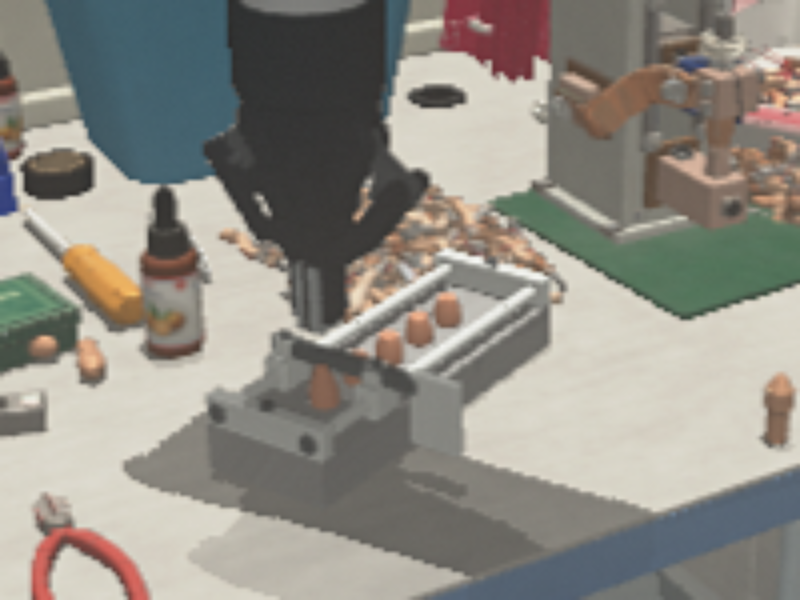

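The scene view shows the fingertips (318,330) directly above the long tip's nose (322,366), with the gate against it. I check the offset once, then hold.

```bash
python3 - <<'E'
from geo import *
print(ray((160+321/4,150+366/4),.048,"scene"), r.sense()["eef_pos"])
E
```

```text
[0.46103621 0.32750306 0.048     ] [0.46117047 0.32707721 0.08995969]
```

>>> arm_command --increments '[0,0,0,0,0,0,0,0,0,0,0,0,0,0,0,0,0,0,0,0,0,0,0,0,0,0,0,0,0,0,0,0,0,0,0,0,0,0,0,0,0,0,0,0,0,0,0,0,0,0,0,0,0,0,0,0,0,0,0,0,0,0,0,0,0,0,0,0,0,0,0,0,0,0,0,0,0,0,0,0,0,0,0,0,0,0,0,0,0,0,0,0,0,0,0,0,0,0,0,0]'

```text
clock: 14.48
eef_pos: [0.4608, 0.3268, 0.0893]
ee_rot: [0.532, 0.847, -0.0, -0.0]
wrist_force: [-0.3, -0.4, 0.8]
gripper_width: 0.0001
grasp_force: 0.0
```

The scene view puts the nose within 1 mm of the pointing position, and the two-second hold is done. Handing in.

```bash
python3 -c "
from workcell import r
print(r.hand_in())"
```

```text
the job is handed in; nothing more can be done
None
```

The job is handed in, with no verdict returned: the gate rests against the over-length tip (fifth seat, y = +56 mm), and the closed fingertips point from about 22 mm straight above its nose, held over two seconds.

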